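Clear the filling machine's catch tray into the tote

TASK

The filling machine has delivered a finished amber bottle onto its sloping catch tray. Take the bottle out, stand it upright on the open bench and let go, then take it again from above and lower it into an empty place of the divided tote, so that it stands upright on the tote's floor; never drop it or knock it over, and leave the two bottles already in the tote, the beaker, the wash bottle and the timer undisturbed. When it stands in the tote, press the push button on the button station fully down and let it come up again, to tell the machine that its tray is clear.

Things in the scene. Friction and masses are not known exactly. Their poses are not given: they have to be found in the camera images.
- bottle: the finished amber glass reagent bottle with black cap, 110 mm high: round body 58 mm across up to 74 mm, cap 36 mm across from 90 to 110 mm; 0.17 to 0.34 kg. Origin: centre of its underside; z runs along its axis to the cap. Starts lying on the machine's catch tray at 35 degrees to the level, cap uphill, away from the robot
- machine: the filling machine, fixed: white housing 160 mm wide, 216 mm high, front at x = 150, back at x = 260 mm, with a steel catch tray before it. Origin: on the bench under the low end of the tray, mid-width; x points uphill to the housing, z up. The tray (66 mm wide) rises at 35 degrees from 20 mm above the bench at x = 0; side rails 9 mm, end stop 12 mm above its surface keep the bottle in place
- tote: grey divided tote, fixed, 165 x 165 mm (173 over the rim), 75 mm high; walls, cross divider (75 mm high too) and floor 5 mm thick; four places 75 mm square, centres at x, y = +-40 mm. Origin: centre of its underside, z up. Bottles stand in the two places at x = +40; the two at x = -40 (near the robot) are empty. It stands left or right of the machine, the button station on the other side
- place_left (a point): centre of the floor of the empty place at y = +40 mm of the tote (5 mm above the bench)
- place_right (a point): centre of the floor of the empty place at y = -40 mm of the tote (5 mm above the bench)
- packed_1: a bottle of the same kind and size that already stands in the tote at x = +40, y = +40 mm; origin: centre of its underside
- packed_2: a bottle of the same kind and size that already stands in the tote at x = +40, y = -40 mm; origin: centre of its underside
- reset_button (a joint): travel of the push button in m: 0 = up, 0.007 = fully down; a spring brings it up again; about 6 N hold it fully down
- reset_button_top (a point): centre of the top face of the round black push button (32 mm across), which points up; it stands on the button station, a grey box 90 x 90 x 53 mm fixed to the bench
- beaker: bystander: glass beaker 75 mm across, 93 mm high; origin: centre of its underside
- wash_bottle: bystander: white wash bottle with a red cap and a bent jet, 62 x 120 x 198 mm; origin: centre of its footprint, on its underside; the body (62 mm across) lies 29 mm toward its own +y
- timer: bystander: small white timer, 58 x 62 x 19 mm, lying flat; origin: centre of its underside
There are look-alikes about, which are no part of the job. Leave any blue look-alike of the part that bears reset_button alone.

How it is judged:
By the outcome, as a careful person would: the job done as asked, in the order asked, and still so for the second after the job is handed in, with the robot touching nothing.
It also fails if it takes over 67 s, if anything falls off the work surface, if the arm or the gripper's body presses on something with over 40 N, if the wrist force passes 120 N, or if a joint passes its speed limit or range.

ROBOT

A 6-joint arm with a two-finger parallel gripper is mounted at the origin on a cart in front of the work surface, level with it; the furniture and walls round the work are solid. World frame = base frame: x ahead of the robot, y to its left, z up, the work surface at z = 0. Lengths are in m, angles in rad, forces in N, time in s.
With the tool pointing down it reaches from about 0.3 to 0.775 m from the base axis. Payload 14.6 kg.
Tool frame: the origin (TCP) lies at the very end of the fingers, on their centre line; the grasp point (between the pads) lies 19 mm behind it; z points along the fingers, y is the line along which they close (so a half turn about z gives the same grasp; the last joint's range is limited). The gripper opens to 94 mm and grips with 3 to 60 N. Pads are 16 mm wide; open, the fingers measure 119 mm over their backs; the gripper's body (75 mm by 177 mm) begins 78 mm behind the grasp point.
Start: joints at [-1.177, 0.3, 1.521, -0, 1.321, -0.067], TCP at [0.245, -0.493, 0.18] pointing down, gripper open.
Joint ranges: [-3.03, 3.03], [-0.79, 2.21], [0.23, 2.52], [-1.04, 4.18], [0, 3.07], [-2.55, 2.55]. Speed limits (rad/s): [2.22, 2.22, 2.57, 3.14, 3.14, 3.14].

INTERFACE

Orientations are given as [roll, pitch, yaw] about the fixed x, y, z axes, in that order (R = Rz(yaw) Ry(pitch) Rx(roll)).
In Python, from station import ctrl, cams gives the robot as it stands. The module is installed in compiled form; this text tells all that it offers.
- The arm moves only by the tool arm_command, never from a script. Its argument "plan" is a list that holds one entry, the list of rows, each a list of 7 numbers: the shift along the tool's x, y, z in mm, then the turn, a rotation vector about the tool's x, y, z in rad, then the closure, from -1 (fully open) to 1 (shut). A call has 1 to 12 rows; each row is the pose to reach, as a shift and turn from the pose commanded when the call began, along the tool's axes at that moment; what a row does not reach only later rows make up. A row lasts 1/10 s, in which the tool goes at most 50 mm and 8.59 degrees, less where a joint would pass 70% of its speed; a pose out of reach is approached as far as the arm can. A call with a gripper value outside its range is refused whole. The fingers move at their own pace and stop on an object; "squeeze" is the grip in N (left out, the last holds). Time passes only in rows, so rows that repeat a pose let the fingers close. It gives the time, the measured TCP pose, the force, the opening and the grip force at its end, in the units of the state.
- ctrl.get_obs(): the state, without advancing time (a new reading comes with each control period).
- cams.camera(name): name is "side" or "top" or "wrist"; returns (picture, depth): 480x640x3 uint8, blue, green, red; 480x640 float32, m along the optical axis (not along the pixel's ray), 0 where there is no reading.
- cams.camera_info(name): a dict with "fx", "fy", "cx", "cy" (pixels), "world_to_cam" (4x4, takes a point from world to camera coordinates). Camera axes: x right, y down, z forward; pixel columns grow to the right and rows downward; lengths in m; the calibration is good to about 2 mm. A picture is of the moment at which its call begins: read the wrist's pose just before it. camera_info takes no time and is no camera call; for the wrist camera it gives the pose at the moment of the call.
- ctrl.hand_in(): hands the job in; it is judged then, once.
The state is a dict: "time_s": time; "qpos": joint angles; "joint_vel": joint speeds; "tau": joint torques, N m; "ee_pos": TCP position; "eef_rot": TCP orientation; "force": force on the tool from outside, world axes, zero at the start; "moment": the same for the moment, N m; "grip_width": finger opening in m; "grip_force": force on a finger pad.
Only numpy, scipy, OpenCV 4.12 (cv2) and the standard library are available. Lean on these libraries where they do the work, as an engineer would, in place of code of your own. Each camera call takes 0.05 s, during which the arm holds its last target. There are 200 camera calls.

## Working session

There is one attempt and no reset: what is moved stays moved. The work goes in short steps, Python scripts to look and compute and a tool call to move; the robot and the scene stay as the last step left them, time stands still between calls to the robot, and variables do not carry over. Pictures are saved under pics/ and viewed, at most 10 in all, crops included, and the job is handed in when it is done.

Besides the shell and the picture viewer there is one more tool, called after "Request:" in YAML: its name, and indented under it one key for each argument. arm_command: Moves the arm, as the interface text tells. Its arguments: {"type":"object","properties":{"plan":{"type":"array"},"squeeze":{"type":"number"}},"required":["plan"]}

```bash
mkdir -p pics; cat > h.py <<'E'
import numpy as np, cv2
from station import ctrl, cams
def grab(n):
    i=cams.camera_info(n); p,d=cams.camera(n); return p,d,i
def cloud(d,i):
    v,u=np.mgrid[0:480,0:640]
    P=np.stack([(u-i['cx'])/i['fx']*d,(v-i['cy'])/i['fy']*d,d],-1)
    T=np.linalg.inv(np.array(i['world_to_cam'])); W=P@T[:3,:3].T+T[:3,3]
    W[d==0]=np.nan; return W
E
python3 - <<'E'
from h import *
print(ctrl.get_obs())
for n in('top','side'):
    p,d,i=grab(n); cv2.imwrite(f'pics/{n}0.png',p); np.savez(f'{n}0.npz',p=p,d=d,W=cloud(d,i)); print(n,np.round(np.array(i['world_to_cam']),3).tolist(),i['fx'])
E
```

```text
{'time_s': 0.0, 'qpos': array([-1.17655339e+00,  3.00461604e-01,  1.52158813e+00, -1.14809962e-05,
        1.32067757e+00, -6.66152446e-02]), 'joint_vel': array([-1.04609067e-03,  4.81556973e-04,  1.72280891e-04, -4.96024897e-05,
        8.41926875e-05, -7.43962685e-04]), 'tau': array([-1.58971841e-03, -5.31820536e+01, -3.52741778e+01,  7.07572815e-02,
        2.44566542e-02, -1.04012508e-04]), 'ee_pos': array([ 0.24446982, -0.4923579 ,  0.17908857]), 'eef_rot': array([-3.14045977e+00, -6.44338554e-05,  4.60860991e-01]), 'force': array([ 0.60007657, -0.12346766, -0.39812552]), 'moment': array([-0.03181655,  0.04141721, -0.00213017]), 'grip_force': 0.0, 'grip_width': 0.09420279486333971}
top [[0.019, -1.0, -0.024, 0.001], [-0.999, -0.018, -0.037, 0.513], [0.037, 0.025, -0.999, 1.416], [0.0, 0.0, 0.0, 1.0]] 611.9354388290425
side [[-0.903, -0.43, 0.012, 0.445], [-0.277, 0.56, -0.781, 0.209], [0.329, -0.708, -0.624, 0.901], [0.0, 0.0, 0.0, 1.0]] 464.0775382842537
```

View pics/top0.png

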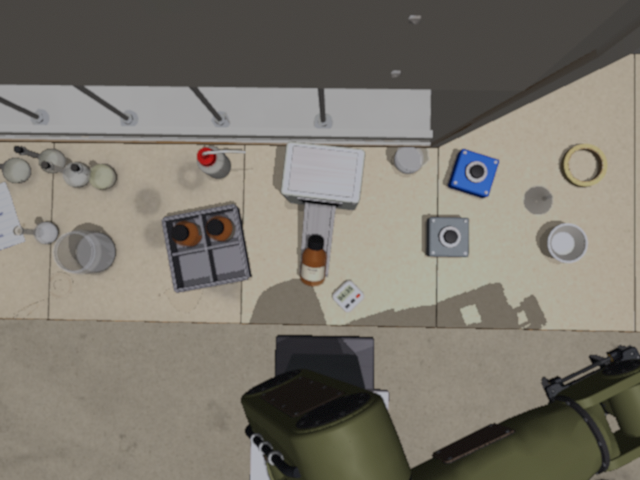

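View pics/side0.png

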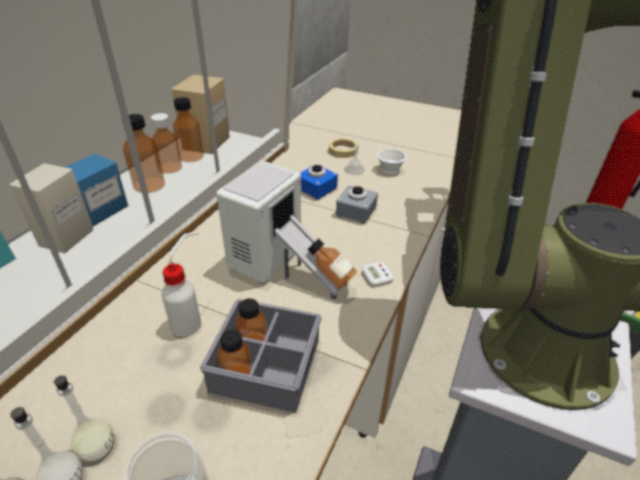

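Top view: the bottle lies on the tray with its cap at (316,243) and body at (313,268). The tote is at (206,247), with packed bottles at (186,233) and (220,228). The timer is at (347,295) and the wash bottle at (212,162). There are two button-station candidates: the grey box at (448,237) and the blue box at (474,172). The grey one fits the description and the blue one is the look-alike to leave alone.

```bash
python3 - <<'E'
from h import *
z=np.load('top0.npz'); p,d,W=z['p'],z['d'],z['W']
hsv=cv2.cvtColor(p,cv2.COLOR_BGR2HSV)
def st(m,name):
    P=W[m]; P=P[~np.isnan(P[:,0])]
    print(name,len(P),'med',np.round(np.median(P,0),4),'lo',np.round(np.percentile(P,2,0),4),'hi',np.round(np.percentile(P,98,0),4)); return P
v,u=np.mgrid[0:480,0:640]
box=lambda a,b,c,e:(u>=a)&(u<=b)&(v>=c)&(v<=e)
H=W[...,2]
am=(hsv[...,0]<18)&(hsv[...,1]>150)
st(box(295,335,230,290)&am,'amber body')
st(box(295,335,228,256)&(p.max(-1)<50)&(H>.07),'cap')
t=st(box(295,345,200,290)&(H>.015)&(H<.2),'tray+bottle')
h=st(box(275,370,140,215)&(H>.19),'housing')
for n,P in(('housing',h),):
    r=cv2.minAreaRect((P[:,:2]*1000).astype(np.float32)); print(n,r,cv2.boxPoints(r).round(0).tolist())
T=st(box(155,255,195,300)&(H>.06)&(H<.085),'tote rim')
r=cv2.minAreaRect((T[:,:2]*1000).astype(np.float32)); print(r,cv2.boxPoints(r).round(0).tolist())
for n,b in(('pc1',(170,204,215,250)),('pc2',(205,238,212,242))): st(box(*b)&(H>.1),n)
B=st(box(420,475,210,262)&(H>.035)&(H<.06),'station')
r=cv2.minAreaRect((B[:,:2]*1000).astype(np.float32)); print(r)
st(box(435,465,222,252)&(H>.058),'button')
st(box(435,465,222,252)&(p.max(-1)<60),'button dark')
st(box(325,370,275,315)&(H>.01),'timer')
st(box(60,120,225,275)&(H>.05),'beaker')
# steel tray rows centre
for r in range(204,292,8):
    m=(v==r)&box(295,340,0,479)&(H>.015+0)
    print(r,st(m,'row')[0:0].size) if m.sum()>3 else None
c=cv2.resize(p[130:320,270:500],None,fx=3,fy=3,interpolation=cv2.INTER_CUBIC); cv2.imwrite('pics/crop1.png',c)
E
```

```text
amber body 370 med [0.4552 0.0183 0.1   ] lo [ 0.3994 -0.0053  0.0686] hi [0.474  0.0405 0.1086]
cap 198 med [0.4897 0.0141 0.1113] lo [ 0.4749 -0.0008  0.097 ] hi [0.5054 0.0296 0.1226]
tray+bottle 2624 med [0.4964 0.012  0.0956] lo [ 0.3972 -0.0425  0.0267] hi [0.5739 0.0481 0.1874]
housing 4756 med [ 0.6314 -0.0015  0.2174] lo [ 0.5731 -0.0781  0.1919] hi [0.6946 0.0779 0.2233]
housing ((632.29541015625, 0.098114013671875), (130.12258911132812, 194.2427215576172), 0.604640781879425) [[566.0, 97.0], [568.0, -98.0], [698.0, -96.0], [696.0, 98.0]]
tote rim 2135 med [0.4927 0.2648 0.0729] lo [0.3808 0.1696 0.0609] hi [0.5658 0.3549 0.0835]
((474.00177001953125, 263.5501708984375), (173.5044403076172, 175.41445922851562), 11.77504825592041) [[371.0, 332.0], [407.0, 160.0], [577.0, 195.0], [541.0, 367.0]]
pc1 246 med [0.5062 0.3096 0.1147] lo [0.4891 0.2933 0.1032] hi [0.5234 0.3265 0.1206]
pc2 238 med [0.5202 0.2333 0.1149] lo [0.5033 0.2167 0.1024] hi [0.5357 0.25   0.1197]
station 1261 med [ 0.5095 -0.2786  0.0523] lo [ 0.4667 -0.3258  0.0443] hi [ 0.5528 -0.2385  0.0585]
((509.66952
[... 821 characters left out ...]
.0813] hi [0.5217 0.0406 0.0995]
228 0
row 30 med [0.5035 0.0117 0.0883] lo [ 0.5028 -0.0186  0.069 ] hi [0.5045 0.0428 0.1053]
236 0
row 30 med [0.4858 0.013  0.1051] lo [ 0.4853 -0.0167  0.0569] hi [0.4869 0.0456 0.1206]
244 0
row 29 med [0.4683 0.0142 0.0967] lo [ 0.4679 -0.0147  0.0606] hi [0.4691 0.0448 0.107 ]
252 0
row 28 med [0.4509 0.0172 0.1006] lo [ 0.4501 -0.0127  0.0472] hi [0.4513 0.0474 0.107 ]
260 0
row 29 med [0.4332 0.0181 0.0895] lo [ 0.432  -0.0107  0.0363] hi [0.4336 0.0496 0.0977]
268 0
row 28 med [0.4152 0.0193 0.0771] lo [ 0.414  -0.0086  0.0268] hi [0.4156 0.0493 0.0848]
276 0
row 16 med [0.3972 0.0195 0.0671] lo [0.3968 0.0035 0.063 ] hi [0.3973 0.0356 0.0718]
284 0
```

View pics/crop1.png

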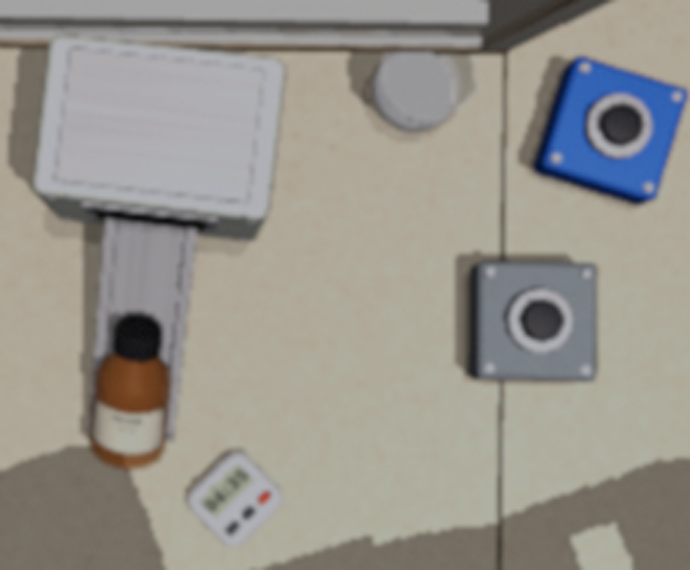

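The crop confirms it: the grey station with its black button is centred at crop (542,321), and the blue look-alike sits at (620,125). The bottle lies cap uphill on the tray. The measurements agree with the sizes given: tray z at x=.52 and .555 puts the machine origin at x≈.425 with yaw ≈ -0.10.

```bash
cat >> h.py <<'E'
from scipy.spatial.transform import Rotation as R
def go(p,rpy):
    o=ctrl.get_obs(); R0=R.from_euler('xyz',o['eef_rot']); Rt=R.from_euler('xyz',rpy)
    s=R0.inv().apply(np.array(p)-o['ee_pos'])*1000; r=(R0.inv()*Rt).as_rotvec()
    print(o['time_s'],'shift',s.round(1),'turn',r.round(3),'q',o['qpos'].round(3),'f',o['force'].round(1),'w',round(o['grip_width'],4))
E
python3 -c "
from h import *
go([.4486,.0176,.20],[np.pi,0,-.1])"
```

```text
0.1 shift [ 409.6 -366.1  -20.4] turn [-0.001  0.     0.561] q [-1.177  0.3    1.522  0.     1.321 -0.067] f [-0.2 -0.3 -0.8] w 0.0939
```

Request:
arm_command:
  plan:
    - [[410,-366,-20,0,0,0.561,-1],[410,-366,-20,0,0,0.561,-1],[410,-366,-20,0,0,0.561,-1],[410,-366,-20,0,0,0.561,-1],[410,-366,-20,0,0,0.561,-1],[410,-366,-20,0,0,0.561,-1],[410,-366,-20,0,0,0.561,-1],[410,-366,-20,0,0,0.561,-1],[410,-366,-20,0,0,0.561,-1],[410,-366,-20,0,0,0.561,-1],[410,-366,-20,0,0,0.561,-1],[410,-366,-20,0,0,0.561,-1]]
  squeeze: 20

```text
time_s: 1.3
ee_pos: [0.4498, 0.0216, 0.1995]
eef_rot: [-3.141, 0.0, -0.095]
force: [-0.5, 0.1, -0.6]
grip_width: 0.094
grip_force: 0.0
```

```bash
python3 - <<'E'
from h import *
go([.4486,.0176,.060],[np.pi,0,-.1])
p,d,i=grab('wrist'); cv2.imwrite('pics/w1.png',p)
W=cloud(d,i); hsv=cv2.cvtColor(p,cv2.COLOR_BGR2HSV); H=W[...,2]
m=(hsv[...,0]<18)&(hsv[...,1]>150)&(H>.05)&(W[...,0]>.36)&(W[...,0]<.52)&(abs(W[...,1])<.08)
P=W[m]; print(len(P), np.percentile(P,[2,50,98],axis=0).round(4))
for x in np.arange(.40,.52,.01):
    k=(abs(W[...,0]-x)<.003)&(abs(W[...,1]-.016)<.033)&(H>.03)
    if k.sum()>20: print(round(x,3),k.sum(),np.nanmax(H[k]).round(4),np.percentile(W[...,1][k&m],[3,97]).round(4) if (k&m).sum()>9 else '')
E
```

```text
1.3 shift [ -0.8   4.1 139.5] turn [-0.001  0.     0.005] q [-3.400e-02  5.900e-02  1.758e+00  1.000e-03  1.325e+00  1.632e+00] f [-0.5  0.1 -0.6] w 0.094
2570 [[ 0.4377 -0.003   0.0895]
 [ 0.4576  0.0189  0.1014]
 [ 0.4751  0.0402  0.1064]]
0.4 244 0.0751 
0.41 310 0.0824 
0.42 349 0.0894 
0.43 378 0.0964 
0.44 432 0.1022 [-0.0002  0.0343]
0.45 511 0.1071 [-0.0021  0.0393]
0.46 615 0.1064 [-0.0036  0.0398]
0.47 6054 0.3569 [-0.002   0.0385]
0.48 6457 0.3571 
0.49 636 0.1211 
0.5 687 0.1122 
0.51 649 0.0967
```

View pics/w1.png

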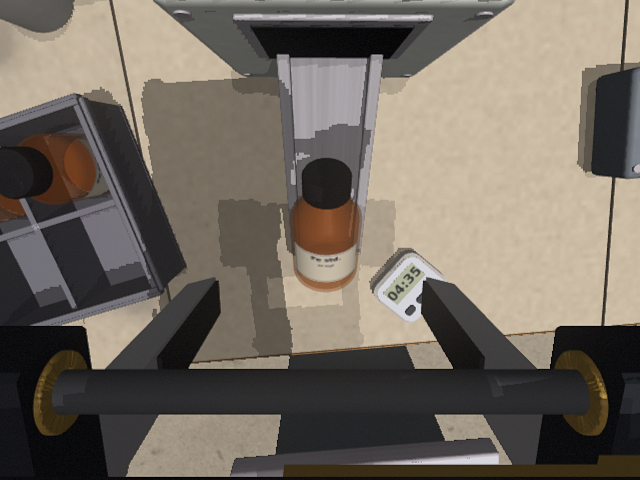

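The wrist view shows the bottle centred between the open fingers: cap at (326,183), body at (326,240). Nothing stands in the fingers' way.

```bash
python3 -c "
from h import *
go([.446,.0185,.061],[np.pi,0,-.1])"
```

```text
1.35 shift [ -3.1   1.8 138.3] turn [-0.     0.001  0.004] q [-0.037  0.058  1.759  0.     1.325  1.63 ] f [-0.5 -0.8 -0.9] w 0.0941
```

Request:
arm_command:
  plan:
    - [[-3,2,40,0,0,0.004,-1],[-3,2,80,0,0,0.004,-1],[-3,2,110,0,0,0.004,-1],[-3,2,130,0,0,0.004,-1],[-3,2,138,0,0,0.004,-1],[-3,2,138,0,0,0.004,-1],[-3,2,138,0,0,0.004,-1]]

```text
time_s: 2.05
ee_pos: [0.4463, 0.0153, 0.0626]
eef_rot: [-3.142, -0.001, -0.105]
force: [0.0, -0.0, 0.0]
grip_width: 0.094
grip_force: 0.0
```

Request:
arm_command:
  plan:
    - [[0,0,0,0,0,0,0],[0,0,0,0,0,0,0.6],[0,0,0,0,0,0,1],[0,0,0,0,0,0,1],[0,0,0,0,0,0,1],[0,0,0,0,0,0,1],[0,0,0,0,0,0,1],[0,0,0,0,0,0,1]]
  squeeze: 25

```text
time_s: 2.85
ee_pos: [0.4459, 0.0165, 0.0619]
eef_rot: [-3.14, -0.0, -0.104]
force: [-0.9, 5.6, 4.5]
grip_width: 0.0504
grip_force: 24.2
```

```bash
python3 - <<'E'
from h import *
o=ctrl.get_obs(); print(o['qpos'].round(3),o['force'].round(1),o['moment'].round(2),o['grip_width'],o['ee_pos'])
p,d,i=grab('side'); a=cv2.resize(p[195:315,255:415],None,fx=4,fy=4,interpolation=cv2.INTER_CUBIC)
cv2.imwrite('pics/s1.png',a)
E
```

```text
[-4.600e-02  2.160e-01  1.928e+00  1.000e-03  9.970e-01  1.628e+00] [-0.9  5.6  4.5] [1.39 0.28 0.03] 0.050440520025571985 [0.44589993 0.01648443 0.06188583]
```

View pics/s1.png

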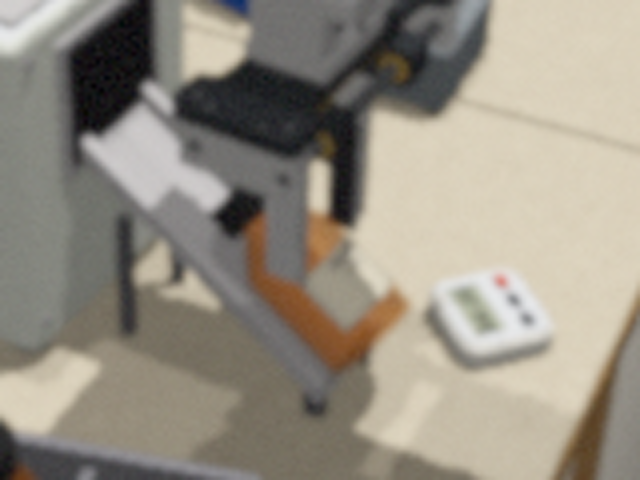

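The side crop shows the finger tip at (287,280), just past the bottle axis, with the rail just below it. The reported opening (50 mm, not 58) suggests a shallow pinch. The wrist kinematics also rule out a straight upright turn (q5≥0). I'll regrasp deeper with a 20° forward tilt, and later stand the bottle up with the tool pointing sideways.

Request:
arm_command:
  plan:
    - [[0,0,0,0,0,0,-1],[0,0,0,0,0,0,-1],[0,0,0,0,0,0,-1],[0,0,0,0,0,0,-1],[0,0,-15,0,0,0,-1],[0,0,-25,0,0,0,-1],[0,0,-25,0,0,0,-1]]

```text
time_s: 3.6
ee_pos: [0.4466, 0.0158, 0.0878]
eef_rot: [-3.141, -0.002, -0.104]
force: [0.3, -0.0, -0.2]
grip_width: 0.0941
grip_force: 0.0
```

```bash
python3 - <<'E'
from h import *
W=0
go([.4549-.342*.02,.0178,.0593+.94*.02],[np.pi,-.349,-.1])
go([.4549,.0178,.0593],[np.pi,-.349,-.1])
p,d,i=grab('top'); W=cloud(d,i);H=W[...,2]
hsv=cv2.cvtColor(p,cv2.COLOR_BGR2HSV); print(ctrl.get_obs()['ee_pos'],ctrl.get_obs()['force'])
E
```

```text
3.6 shift [ 1.2 -2.2  9.7] turn [ 0.001  0.347 -0.004] q [-0.047  0.176  1.906 -0.     1.057  1.628] f [ 0.3 -0.  -0.2] w 0.0941
3.6 shift [ 7.9 -2.9 28.5] turn [ 0.001  0.347 -0.004] q [-0.047  0.176  1.906 -0.     1.057  1.628] f [ 0.3 -0.  -0.2] w 0.0941
[0.44623181 0.01578381 0.08706372] [ 0.33849935  1.3249428  -0.18969747]
```

Request:
arm_command:
  plan:
    - [[1,-2,5,0,0.14,-0.004,-1],[1,-2,9,0,0.28,-0.004,-1],[1,-2,9,0,0.347,-0.004,-1],[1,-2,9,0,0.347,-0.004,-1],[5,-2,20,0,0.347,-0.004,-1],[8,-2,28,0,0.347,-0.004,-1],[8,-2,28,0,0.347,-0.004,-1],[8,-2,28,0,0.347,-0.004,-1]]

```text
time_s: 4.45
ee_pos: [0.4541, 0.0169, 0.0584]
eef_rot: [3.141, -0.345, -0.1]
force: [-0.9, -0.3, 0.7]
grip_width: 0.0937
grip_force: 0.0
```

Request:
arm_command:
  plan:
    - [[0,0,0,0,0,0,0],[0,0,0,0,0,0,0.6],[0,0,0,0,0,0,1],[0,0,0,0,0,0,1],[0,0,0,0,0,0,1],[0,0,0,0,0,0,1],[0,0,0,0,0,0,1],[0,0,0,0,0,0,1]]
  squeeze: 30

```text
time_s: 5.25
ee_pos: [0.4541, 0.0168, 0.0588]
eef_rot: [3.141, -0.347, -0.1]
force: [-2.7, -4.3, 2.9]
grip_width: 0.0516
grip_force: 28.9
```

Request:
arm_command:
  plan:
    - [[2,0,-5,0,0,0,1],[4,0,-10,0,0,0,1],[6,0,-17,0,0,0,1],[10,0,-28,0,0,0,1],[15,0,-42,0,0,0,1],[20,0,-56,0,0,0,1],[20,0,-56,0,0,0,1],[20,0,-56,0,0,0,1]]

```text
time_s: 6.05
ee_pos: [0.4537, 0.0171, 0.118]
eef_rot: [3.141, -0.347, -0.1]
force: [0.1, -0.5, -3.4]
grip_width: 0.0515
grip_force: 27.9
```

```bash
python3 - <<'E'
from h import *
o=ctrl.get_obs(); print(o['qpos'].round(3),o['force'].round(1),o['moment'].round(2),o['grip_width'],o['ee_pos'],o['grip_force'])
p,d,i=grab('side'); a=p[160:310,250:450]
q,d2,i2=grab('wrist'); 
cv2.imwrite('pics/c2.png',np.hstack([cv2.resize(a,(400,300),interpolation=cv2.INTER_CUBIC),cv2.resize(q,(400,300))]))
np.savez('w2.npz',p=q,d=d2,W=cloud(d2,i2))
E
```

```text
[-0.026 -0.052  2.117 -0.039  0.731  1.669] [ 0.1 -0.5 -3.4] [0.11 0.37 0.03] 0.0514782879949642 [0.45366961 0.01711201 0.11802335] 27.87345730466768
```

View pics/c2.png

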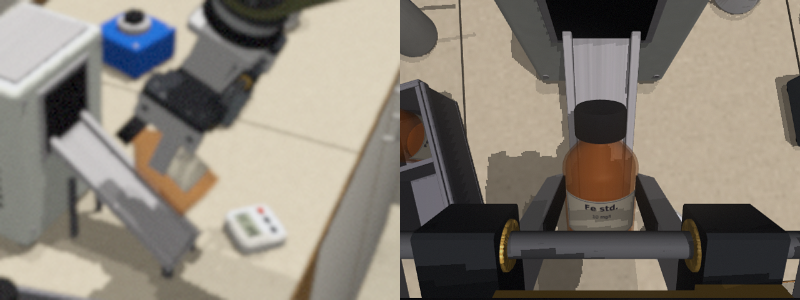

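The side crop shows the bottle lifted clear of the tray, and the force reads 3.4 N of weight. Next I measure its axis in the tool frame and plan the wrist.

```bash
cat > ik.py <<'E'
import numpy as np
from scipy.optimize import least_squares
from scipy.spatial.transform import Rotation as R
Y=lambda a:R.from_euler('y',a); Z=lambda a:R.from_euler('z',a)
A,B,C,Z0=.42,.439,.29,.178
def fk(q):
    r=Z(q[0])*Y(q[1]+q[2])*Z(q[3])*Y(q[4])*Z(q[5]+np.pi/2)
    w=np.array([A*np.sin(q[1])+B*np.sin(q[1]+q[2]),0,Z0+A*np.cos(q[1])+B*np.cos(q[1]+q[2])])
    return Z(q[0]).apply(w)+r.apply([0,0,C]),r
lo=[-3.03,-.79,.23,-1.04,0,-2.55];hi=[3.03,2.21,2.52,4.18,3.07,2.55]
def ik(p,rpy,q0):
    Rt=R.from_euler('xyz',rpy)
    f=lambda q:np.r_[(fk(q)[0]-p)*5,(fk(q)[1].inv()*Rt).as_rotvec()]
    s=least_squares(f,q0,bounds=(lo,hi)); return s.x,s.cost
E
python3 - <<'E'
from h import *; from ik import *
o=ctrl.get_obs(); q=o['qpos']; print(fk(q)[0],o['ee_pos'],fk(q)[1].as_euler('xyz'),o['eef_rot'])
for az in(.6,.9,1.2,1.5,-.6,-.9,-1.2,-1.5):
  for q4 in(.8,-.8,2.2):
    q0=q.copy();q0[3]=q4;q0[4]=1.
    for bx,by in((.52,-.13),):
      x,c=ik([bx,by,.06],[np.pi,-1.309,az],np.clip(q0,lo,hi)); 
      if c<1e-4: print(az,bx,by,x.round(2),round(c,6))
z=np.load('w2.npz');p,W=z['p'],z['W']
Rt=R.from_euler('xyz',o['eef_rot']); T=(W.reshape(-1,3)-o['ee_pos'])@Rt.as_matrix(); T=T.reshape(480,640,3)*1000
hsv=cv2.cvtColor(p,cv2.COLOR_BGR2HSV)
near=(abs(T[...,1])<31)&(T[...,0]>-60)&(T[...,0]<110)&(T[...,2]>-75)&(T[...,2]<25)
mid=near&(abs(T[...,1])<5)
for x in range(-20,100,5):
    k=mid&(abs(T[...,0]-x)<2.5)
    if k.sum()>5: print(x,k.sum(),np.percentile(T[...,2][k],[5,50]).round(1),np.median(p[k],0))
k=near&(p.max(-1)<50)&(T[...,0]>30); print('cap y',np.percentile(T[k],[2,50,98],axis=0).round(1).tolist())
E
```

```text
[ 0.46238618 -0.01959503  0.1160521 ] [0.45335245 0.01708869 0.11736478] [ 3.14083085 -0.34582345 -0.10000652] [ 3.14083085 -0.34582345 -0.10000652]
0.6 0.52 -0.13 [-0.78  0.56  2.15  1.63  1.26 -1.12] 0.0
0.6 0.52 -0.13 [-0.78  0.56  2.15  1.63  1.26 -1.12] 0.0
0.6 0.52 -0.13 [-0.78  0.56  2.15  1.63  1.26 -1.12] 0.0
0.9 0.52 -0.13 [-0.79  0.67  1.92  1.33  1.41 -1.01] 0.0
0.9 0.52 -0.13 [-0.79  0.67  1.92  1.33  1.41 -1.01] 0.0
0.9 0.52 -0.13 [-0.79  0.67  1.92  1.33  1.41 -1.01] 0.0
1.2 0.52 -0.13 [-0.75  0.78  1.68  1.11  1.6  -0.95] 0.0
1.2 0.52 -0.13 [-0.75  0.78  1.68  1.11  1.6  -0.95] 0.0
1.2 0.52 -0.13 [-0.75  0.78  1.68  1.11  1.6  -0.95] 0.0
1.5 0.52 -0.13 [-0.69  0.9   1.43  0.94  1.8  -0.92] 0.0
1.5 0.52 -0.13 [-0.69  0.9   1.43  0.94  1.8  -0.92] 0.0
1.5 0.52 -0.13 [-0.69  0.9   1.43  0.94  1.8  -0.92] 0.0
-0.6 0.52 -0.13 [ 0.1   0.43  2.45  3.9   1.11 -1.76] 0.0
-20 203 [-39.7 -38.7] [ 85.  96. 102.]
-15 206 [-40.9 -39.8] [ 85.  96. 103.]
-10 214 [-42.1 -41. ] [ 94.  103.5 109.5]
-5 225 [-43.1 -42.2] [ 83.  85. 114.]
0 225 [-44.4 -43.3] [ 33.  66. 118.]
5 245 [-45.7 -44.5] [ 33.  66. 118.]
10 279 [-46.  -45.1] [ 34.  68. 122.]
15 316 [-45.5 -44.2] [ 39.  73. 128.]
20 320 [-43.4 -41.7] [ 37.  71. 126.]
25 312 [-40.8 -39.2] [ 36.  70. 124.]
30 297 [-38.3 -36.5] [ 36.  69. 122.]
35 207 [-42.2 -40.7] [31. 39. 54.]
40 291 [-43.4 -42.1] [30. 31. 35.]
45 302 [-44.5 -43.4] [32. 32. 35.]
50 314 [-45.9 -44.8] [34. 34. 36.]
55 387 [-45.6 -41.8] [32. 32. 34.]
60 322 [-31.6 -23.2] [32. 32. 34.]
cap y [[36.8, -16.2, -45.3], [50.2, 0.1, -39.9], [61.5, 16.5, -17.0]]
```

```bash
sed -i 's/0,Z0+A/.0367,Z0+A/' ik.py; python3 - <<'E'
from h import *; from ik import *
from scipy.spatial.transform import Slerp
o=ctrl.get_obs(); q=o['qpos'].copy(); print(fk(q)[0],o['ee_pos'])
p0=o['ee_pos'];r0=R.from_euler('xyz',o['eef_rot'])
for P,az in(([.47,-.10,.20],.6),([.48,-.105,.20],.8),([.50,-.10,.20],.45)):
  rt=R.from_euler('xyz',[np.pi,-1.335,az]); print(P,az,(r0.inv()*rt).magnitude())
  S=Slerp([0,1],R.concatenate([r0,rt])); x=q.copy()
  for t in np.linspace(0,1,21):
    p=p0+(np.array(P)-p0)*t
    x,c=ik(p,S(t).as_euler('xyz'),np.clip(x,np.array(lo)+1e-3,np.array(hi)-1e-3))
    if round(t*20)%2==0: print(round(t,2),x.round(2),round(c,5))
  x,c=ik([P[0],P[1],.051],[np.pi,-1.335,az],x);print('down',x.round(2),c)
E
```

```text
[0.46334822 0.01709236 0.1160521 ] [0.45335245 0.01708869 0.11736478]
[0.47, -0.1, 0.2] 0.6 1.1951447920161644
0.0 [-0.03 -0.08  2.14 -0.04  0.74  1.67] 0.0
0.1 [-0.11 -0.14  2.2   0.1   0.65  1.44] 0.0
0.2 [-0.2  -0.19  2.25  0.31  0.58  1.14] 0.0
0.3 [-0.31 -0.22  2.3   0.58  0.56  0.76] 0.0
0.4 [-0.42 -0.23  2.34  0.86  0.61  0.38] 0.0
0.5 [-0.54 -0.22  2.36  1.09  0.7   0.06] 0.0
0.6 [-0.65 -0.18  2.37  1.24  0.83 -0.2 ] 0.0
0.7 [-0.75 -0.12  2.37  1.34  0.97 -0.41] 0.0
0.8 [-0.83 -0.05  2.35  1.39  1.11 -0.57] 0.0
0.9 [-0.89  0.04  2.32  1.42  1.24 -0.71] 0.0
1.0 [-0.93  0.13  2.28  1.44  1.37 -0.82] 0.0
down [-0.93  0.54  2.29  1.53  1.34 -1.26] 9.388775948426063e-26
[0.48, -0.105, 0.2] 0.8 1.3120714047977704
0.0 [-0.03 -0.08  2.14 -0.04  0.74  1.67] 0.0
0.1 [-0.12 -0.14  2.2   0.13  0.65  1.39] 0.0
0.2 [-0.23 -0.18  2.24  0.38  0.61  1.03] 0.0
0.3 [-0.35 -0.2   2.28  0.66  0.63  0.63] 0.0
0.4 [-0.48 -0.19  2.3   0.91  0.7   0.26] 0.0
0.5 [-0.59 -0.15  2.31  1.08  0.82 -0.03] 0.0
0.6 [-0.7  -0.09  2.3   1.19  0.96 -0.26] 0.0
0.7 [-0.78 -0.01  2.27  1.25  1.1  -0.44] 0.0
0.8 [-0.84  0.08  2.23  1.29  1.24 -0.59] 0.0
0.9 [-0.89  0.17  2.17  1.3   1.37 -0.71] 0.0
1.0 [-0.91  0.27  2.1   1.31  1.5  -0.81] 0.0
down [-0.91  0.61  2.12  1.35  1.41 -1.16] 3.1062601849292582e-30
[0.5, -0.1, 0.2] 0.45 1.120906248431837
0.0 [-0.03 -0.08  2.14 -0.04  0.74  1.67] 0.0
0.1 [-0.09 -0.13  2.19  0.07  0.64  1.48] 0.0
0.2 [-0.17 -0.18  2.25  0.25  0.56  1.23] 0.0
0.3 [-0.26 -0.21  2.29  0.5   0.51  0.89] 0.0
0.4 [-0.36 -0.22  2.33  0.81  0.51  0.51] 0.0
0.5 [-0.46 -0.22  2.36  1.09  0.58  0.14] 0.0
0.6 [-0.56 -0.19  2.37  1.3   0.68 -0.15] 0.0
0.7 [-0.65 -0.14  2.38  1.44  0.81 -0.38] 0.0
0.8 [-0.73 -0.08  2.37  1.53  0.94 -0.56] 0.0
0.9 [-0.8   0.    2.36  1.58  1.08 -0.7 ] 0.0
1.0 [-0.85  0.09  2.32  1.62  1.21 -0.82] 0.0
down [-0.85  0.53  2.34  1.77  1.27 -1.29] 1.2641535804300494e-22
```

Request:
arm_command:
  plan:
    - [[10,0,-27,0,0,0,1],[20,0,-54,0,0,0,1],[29,0,-80,0,0,0,1],[29,0,-80,0,0,0,1],[29,0,-80,0,0,0,1]]

```text
time_s: 6.65
ee_pos: [0.4535, 0.0171, 0.202]
eef_rot: [3.141, -0.346, -0.1]
force: [0.6, -0.6, -4.0]
grip_width: 0.0512
grip_force: 27.9
```

```bash
python3 -c "
from h import *
go([.48,-.10,.20],[np.pi,-1.335,.5])"
```

```text
6.65 shift [ 35.1 113.9  14.9] turn [ 0.466  0.958 -0.416] q [-0.026 -0.16   2.002 -0.032  0.955  1.659] f [ 0.6 -0.6 -4. ] w 0.0512
```

Request:
arm_command:
  plan:
    - [[3.5,11.4,1.5,0.047,0.096,-0.042,1],[7,22.8,3,0.093,0.192,-0.083,1],[10.5,34.2,4.5,0.14,0.287,-0.125,1],[14,45.6,6,0.186,0.383,-0.166,1],[17.5,57,7.5,0.233,0.479,-0.208,1],[21,68.4,9,0.28,0.575,-0.25,1],[24.5,79.8,10.5,0.326,0.671,-0.291,1],[28,91,12,0.373,0.766,-0.333,1],[31.5,102.5,13.5,0.42,0.862,-0.374,1],[35,114,15,0.466,0.958,-0.416,1],[35,114,15,0.466,0.958,-0.416,1],[35,114,15,0.466,0.958,-0.416,1]]

```text
time_s: 7.85
ee_pos: [0.4795, -0.1012, 0.1988]
eef_rot: [-3.135, -1.338, 0.491]
force: [0.2, 0.2, -3.7]
grip_width: 0.0517
grip_force: 28.2
```

```bash
python3 - <<'E'
from h import *
o=ctrl.get_obs()
go([.48,-.10,.052],[np.pi,-1.335,.5])
p,d,i=grab('side'); W=cloud(d,i)
q,d2,i2=grab('wrist'); W2=cloud(d2,i2); np.savez('w3.npz',p=q,d=d2,W=W2)
cv2.imwrite('pics/c3.png',np.hstack([cv2.resize(p[100:340,220:540],(400,300),interpolation=cv2.INTER_CUBIC),cv2.resize(q,(400,300))]))
Rt=R.from_euler('xyz',o['eef_rot']); T=((W2.reshape(-1,3)-o['ee_pos'])@Rt.as_matrix()).reshape(480,640,3)*1000
near=(abs(T[...,1])<5)&(T[...,0]>-60)&(T[...,0]<110)&(T[...,2]>-75)&(T[...,2]<25)
for x in range(-25,70,5):
    k=near&(abs(T[...,0]-x)<2.5)
    if k.sum()>5: print(x,k.sum(),np.median(T[...,2][k]).round(1),end=' | ')
E
```

```text
7.85 shift [-142.7   -0.6   34.9] turn [ 0.003 -0.003 -0.002] q [-0.924  0.176  2.278  1.535  1.297 -0.859] f [ 0.2  0.2 -3.7] w 0.0517
-25 194 -38.3 | -20 206 -39.5 | -15 214 -40.7 | -10 223 -41.8 | -5 235 -42.6 | 0 238 -43.7 | 5 255 -44.6 | 10 297 -44.7 | 15 317 -42.9 | 20 319 -40.2 | 25 312 -37.4 | 30 269 -34.9 | 35 231 -40.7 | 40 290 -41.8 | 45 304 -42.8 | 50 335 -43.6 | 55 388 -33.2 | 60 132 -16.7 |
```

View pics/c3.png

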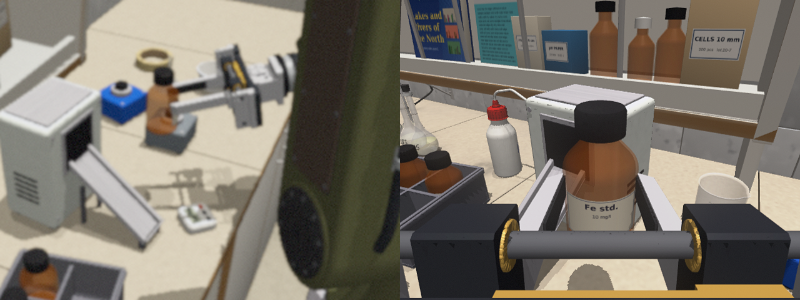

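The bottle stands nearly upright in the grip: the crop shows the body at left (165,115) above open bench, with its cap up at right (600,120). It needs about 1.5° more pitch. I'll lower it to just above contact.

```bash
python3 -c "
from h import *
go([.48,-.10,.060],[np.pi,-1.362,.5])"
```

```text
7.95 shift [-133.1    1.1   33.1] turn [ 0.001  0.029 -0.009] q [-0.923  0.177  2.278  1.531  1.294 -0.852] f [-1.  -0.1 -3.6] w 0.0514
```

Request:
arm_command:
  plan:
    - [[-15,0,4,0,0.029,0,1],[-40,0,10,0,0.029,0,1],[-65,0,16,0,0.029,0,1],[-90,0,22,0,0.029,0,1],[-110,1,27,0,0.029,0,1],[-123,1,31,0,0.029,0,1],[-130,1,32,0,0.029,0,1],[-133,1,33,0,0.029,0,1],[-133,1,33,0,0.029,0,1],[-133,1,33,0,0.029,0,1]]

```text
time_s: 8.95
ee_pos: [0.4818, -0.1006, 0.0645]
eef_rot: [3.139, -1.364, 0.503]
force: [-0.1, -0.0, -3.7]
grip_width: 0.0517
grip_force: 28.3
```

Request:
arm_command:
  plan:
    - [[-2,0,0.4,0,0,0,1],[-4,0,0.8,0,0,0,1],[-5,0,1,0,0,0,1],[-5,0,1,0,0,0,1]]

```text
time_s: 9.35
ee_pos: [0.4817, -0.1006, 0.0588]
eef_rot: [-3.141, -1.364, 0.5]
force: [0.3, 0.4, -2.6]
grip_width: 0.0518
grip_force: 28.3
```

Request:
arm_command:
  plan:
    - [[-1,0,0.2,0,0,0,1],[-2,0,0.4,0,0,0,1],[-2,0,0.4,0,0,0,1]]

```text
time_s: 9.65
ee_pos: [0.4817, -0.1005, 0.0568]
eef_rot: [-3.142, -1.364, 0.5]
force: [-0.3, 0.4, -2.5]
grip_width: 0.0514
grip_force: 28.3
```

Request:
arm_command:
  plan:
    - [[-1,0,0.2,0,0,0,1],[-2,0,0.4,0,0,0,1],[-2,0,0.4,0,0,0,1]]

```text
time_s: 9.95
ee_pos: [0.4816, -0.1005, 0.0548]
eef_rot: [3.141, -1.365, 0.5]
force: [0.8, 0.7, -3.0]
grip_width: 0.0517
grip_force: 28.3
```

Request:
arm_command:
  plan:
    - [[-1,0,0.2,0,0,0,1],[-2,0,0.4,0,0,0,1],[-2,0,0.4,0,0,0,1]]

```text
time_s: 10.25
ee_pos: [0.4816, -0.1005, 0.0527]
eef_rot: [3.141, -1.365, 0.5]
force: [0.9, 0.1, -2.8]
grip_width: 0.0516
grip_force: 28.3
```

Request:
arm_command:
  plan:
    - [[-0.7,0,0.2,0,0,0,1],[-1.5,0,0.3,0,0,0,1],[-1.5,0,0.3,0,0,0,1]]

```text
time_s: 10.55
ee_pos: [0.4816, -0.1006, 0.0512]
eef_rot: [3.141, -1.365, 0.501]
force: [-0.4, -0.8, -2.6]
grip_width: 0.052
grip_force: 28.3
```

```bash
cat > bt.py <<'E'
from h import *
o=ctrl.get_obs(); q,d2,i2=grab('wrist'); W2=cloud(d2,i2)
Rt=R.from_euler('xyz',o['eef_rot']); T=((W2.reshape(-1,3)-o['ee_pos'])@Rt.as_matrix()).reshape(480,640,3)*1000
near=(abs(T[...,1])<5)&(T[...,0]>-60)&(T[...,0]<110)&(T[...,2]>-75)&(T[...,2]<25)
P=W2[near]-o['ee_pos']; a=Rt.apply([0,0,1]); a[2]=0;a/=np.linalg.norm(a)
f=P@a*1000; z=W2[near][:,2]*1000
for k in range(0,125,5):
    m=abs(z-k)<2.5
    if m.sum()>5: print(k,m.sum(),np.median(f[m]).round(1),end=' | ')
print('\nf',o['force'],'m',o['moment'])
E
python3 bt.py
```

```text
0 90 -44.2 | 30 129 -42.7 | 35 192 -42.8 | 40 191 -42.8 | 45 210 -42.9 | 50 208 -42.9 | 55 231 -42.7 | 60 235 -42.7 | 65 246 -42.7 | 70 282 -42.2 | 75 356 -39.8 | 80 379 -35.7 | 85 361 -31.3 | 90 250 -27.7 | 95 204 -32.2 | 100 286 -32.2 | 105 294 -32.4 | 110 327 -32.2 | 115 555 -18.3 | 
f [-0.35330652 -0.83775764 -2.56930475] m [-0.47814839  0.93382616  0.00495516]
```

Request:
arm_command:
  plan:
    - [[-0.5,0,0.1,0,0,0,1],[-1,0,0.2,0,0,0,1],[-1,0,0.2,0,0,0,1]]

```text
time_s: 10.9
ee_pos: [0.4816, -0.1006, 0.0502]
eef_rot: [3.141, -1.365, 0.5]
force: [-0.4, -0.1, -3.0]
grip_width: 0.0517
grip_force: 28.3
```

Request:
arm_command:
  plan:
    - [[-0.5,0,0.1,0,0,0,1],[-1,0,0.2,0,0,0,1],[-1,0,0.2,0,0,0,1]]

```text
time_s: 11.2
ee_pos: [0.4816, -0.1006, 0.0492]
eef_rot: [3.141, -1.365, 0.501]
force: [1.1, -0.1, -2.9]
grip_width: 0.0516
grip_force: 28.3
```

Request:
arm_command:
  plan:
    - [[-0.5,0,0.1,0,0,0,1],[-1,0,0.2,0,0,0,1],[-1,0,0.2,0,0,0,1]]

```text
time_s: 11.5
ee_pos: [0.4816, -0.1006, 0.0482]
eef_rot: [3.141, -1.365, 0.501]
force: [0.2, -0.1, -3.4]
grip_width: 0.0517
grip_force: 28.2
```

```bash
python3 bt.py; python3 - <<'E'
from h import *
p,d,i=grab('top');W=cloud(d,i)
k=(abs(W[...,0]-.47)<.05)&(abs(W[...,1]+.1)<.05)&(p.max(-1)<60)&(W[...,2]>.09)&(W[...,2]<.13)
print(k.sum(),np.percentile(W[k],[5,50,95],axis=0))
E
```

```text
0 553 -52.2 | 25 54 -42.6 | 30 184 -42.7 | 35 194 -42.9 | 40 206 -42.9 | 45 205 -43.0 | 50 228 -42.9 | 55 231 -42.7 | 60 235 -42.7 | 65 268 -42.5 | 70 315 -41.0 | 75 381 -37.5 | 80 372 -33.0 | 85 350 -28.7 | 90 140 -31.7 | 95 281 -32.2 | 100 286 -32.3 | 105 306 -32.4 | 110 695 -22.7 | 
f [ 0.21844533 -0.12519474 -3.42136276] m [-0.47070507  0.85294244  0.0183872 ]
190 [[ 0.45548431 -0.12094958  0.10551549]
 [ 0.46856577 -0.10693021  0.1099071 ]
 [ 0.48143276 -0.09396544  0.11437436]]
```

Request:
arm_command:
  plan:
    - [[-0.5,0,0.1,0,0,0,1],[-1,0,0.2,0,0,0,1],[-1,0,0.2,0,0,0,1]]

```text
time_s: 11.9
ee_pos: [0.4818, -0.1005, 0.048]
eef_rot: [3.137, -1.367, 0.504]
force: [1.3, 2.0, 6.1]
grip_width: 0.0516
grip_force: 27.9
```

Request:
arm_command:
  plan:
    - [[-0.5,0,0.1,0,0,0,1],[-1,0,0.2,0,0,0,1],[-1,0,0.2,0,0,0,1]]

```text
time_s: 12.2
ee_pos: [0.4819, -0.1004, 0.0479]
eef_rot: [3.134, -1.369, 0.508]
force: [-1.2, 2.6, 13.6]
grip_width: 0.0514
grip_force: 28.1
```

Request:
arm_command:
  plan:
    - [[1.2,0,-0.2,0,0,0,1],[1.2,0,-0.2,0,0,0,1]]

```text
time_s: 12.4
ee_pos: [0.4818, -0.1005, 0.048]
eef_rot: [3.138, -1.366, 0.504]
force: [1.3, 1.8, 5.0]
grip_width: 0.0517
grip_force: 28.0
```

Request:
arm_command:
  plan:
    - [[0,0,0,0,0,0,0],[0,0,0,0,0,0,-0.2],[0,0,0,0,0,0,-0.5],[0,0,0,0,0,0,-1],[0,0,0,0,0,0,-1],[0,0,0,0,0,0,-1],[0,0,0,0,0,0,-1]]

```text
time_s: 13.1
ee_pos: [0.4816, -0.1006, 0.0474]
eef_rot: [3.141, -1.365, 0.5]
force: [-0.2, -0.5, -0.3]
grip_width: 0.0921
grip_force: 0.0
```

```bash
python3 bt.py
```

```text
0 704 -54.6 | 25 84 -42.6 | 30 193 -42.6 | 35 195 -42.6 | 40 217 -42.6 | 45 206 -42.7 | 50 233 -42.6 | 55 228 -42.3 | 60 240 -42.3 | 65 262 -42.1 | 70 334 -40.5 | 75 369 -37.0 | 80 375 -32.4 | 85 356 -27.9 | 90 138 -31.1 | 95 282 -31.5 | 100 290 -31.6 | 105 300 -31.5 | 110 676 -21.6 | 
f [-0.17653604 -0.49010287 -0.30053024] m [-0.19752596  0.33101759  0.02397215]
```

Request:
arm_command:
  plan:
    - [[0,0,-8,0,0,0,-1],[0,0,-20,0,0,0,-1],[0,0,-35,0,0,0,-1],[0,0,-50,0,0,0,-1],[0,0,-65,0,0,0,-1],[0,0,-65,0,0,0,-1],[30,0,-71,0,0,0,-1],[70,0,-80,0,0,0,-1],[110,0,-88,0,0,0,-1],[150,0,-96,0,0,0,-1],[150,0,-96,0,0,0,-1]]

```text
time_s: 14.25
ee_pos: [0.4267, -0.1312, 0.218]
eef_rot: [3.097, -1.365, 0.544]
force: [-0.3, -0.3, -0.0]
grip_width: 0.0942
grip_force: 0.0
```

```bash
python3 - <<'E'
from h import *
from ik import *
o=ctrl.get_obs();print(o['ee_pos'],o['qpos'].round(2))
p,d,i=grab('top');W=cloud(d,i); cv2.imwrite('pics/top4.png',p)
k=(abs(W[...,0]-.47)<.06)&(abs(W[...,1]+.1)<.06)&(p.max(-1)<70)&(W[...,2]>.09)&(W[...,2]<.13)
print(k.sum(),np.percentile(W[k],[3,50,97],axis=0).round(4))
k=(abs(W[...,0]-.47)<.06)&(abs(W[...,1]+.1)<.06)&(W[...,2]>.03)&(W[...,2]<.13)
print(k.sum(),np.percentile(W[k],[2,50,98],axis=0).round(4))
for P,rpy in(([.468,-.107,.25],[np.pi,0,-.1]),([.468,-.107,.25],[np.pi,0,.2]),([.468,-.107,.25],[np.pi,0,3.2])):
    print(ik(P,rpy,o['qpos'])[0].round(2))
    go(P,rpy)
E
```

```text
[ 0.42673134 -0.13120262  0.21803264] [-1.12  0.13  2.3   1.4   1.45 -0.85]
203 [[ 0.4554 -0.1214  0.1043]
 [ 0.4703 -0.1068  0.1096]
 [ 0.4837 -0.0917  0.1154]]
541 [[ 0.4441 -0.1313  0.0548]
 [ 0.4704 -0.1028  0.0794]
 [ 0.4953 -0.0786  0.1142]]
[-0.3   0.1   1.6   0.    1.44  1.37]
14.3 shift [43.4 -0.8 39.9] turn [-0.404 -1.323  0.507] q [-1.119  0.132  2.297  1.4    1.446 -0.858] f [-0.5  0.7 -0.8] w 0.0941
[-0.3   0.1   1.6  -0.    1.44  1.07]
14.3 shift [43.4 -0.8 39.9] turn [-0.2   -1.355  0.256] q [-1.119  0.132  2.297  1.4    1.446 -0.858] f [-0.5  0.7 -0.8] w 0.0941
[-0.3   0.1   1.6   0.    1.44 -1.93]
14.3 shift [43.4 -0.8 39.9] turn [ 1.748 -0.386 -2.148] q [-1.119  0.132  2.297  1.4    1.446 -0.858] f [-0.5  0.7 -0.8] w 0.0941
```

Request:
arm_command:
  plan:
    - [[20,0,0,0,0,0,-1],[40,0,0,-0.02,-0.14,0.026,-1],[43,0,10,-0.04,-0.28,0.052,-1],[43,0,20,-0.06,-0.42,0.077,-1],[43,0,30,-0.08,-0.56,0.103,-1],[43,0,40,-0.1,-0.7,0.13,-1],[43,0,40,-0.12,-0.84,0.154,-1],[43,0,40,-0.145,-0.98,0.18,-1],[43,0,40,-0.165,-1.12,0.21,-1],[43,0,40,-0.185,-1.26,0.235,-1],[43,0,40,-0.2,-1.355,0.256,-1],[43,0,40,-0.2,-1.355,0.256,-1]]

```text
time_s: 15.5
ee_pos: [0.4691, -0.1065, 0.2451]
eef_rot: [-3.134, 0.009, 0.203]
force: [0.4, -0.6, -0.6]
grip_width: 0.0939
grip_force: 0.0
```

```bash
python3 - <<'E'
from h import *
q,d,i=grab('wrist');W=cloud(d,i)
go([.470,-.106,.25],[np.pi,0,.2])
k=(abs(W[...,0]-.47)<.06)&(abs(W[...,1]+.1)<.06)&(q.max(-1)<70)&(W[...,2]>.106)&(W[...,2]<.125)
print(k.sum(),np.percentile(W[k],[2,50,98],axis=0).round(4))
k=k.astype(np.uint8);c=max(cv2.findContours(k,0,2)[0],key=cv2.contourArea);(u,v),r=cv2.minEnclosingCircle(c)
T=np.linalg.inv(np.array(i['world_to_cam'])); ray=T[:3,:3]@[(u-i['cx'])/i['fx'],(v-i['cy'])/i['fy'],1]; o=T[:3,3]
print(u,v,r,(o+ray*(.110-o[2])/ray[2]).round(4),'cap d mm',2*r/i['fx']*(o[2]-.11)*1000)
E
```

```text
15.55 shift [ 1.4 -0.5 -4.8] turn [-0.008  0.005  0.003] q [-0.303  0.104  1.603  0.005  1.443  1.064] f [-0.2  0.5 -0.2] w 0.094
1393 [[ 0.4551 -0.1236  0.1075]
 [ 0.4712 -0.1072  0.1099]
 [ 0.4869 -0.0912  0.1114]]
322.5714416503906 225.0 21.42865753173828 [ 0.4709 -0.1074  0.11  ] cap d mm 35.45748784833769
```

```bash
python3 -c "
from h import *
go([.4708,-.1073,.086],[np.pi,0,.2])"
```

```text
15.55 shift [  2.8   2.3 159.2] turn [-0.008  0.005  0.003] q [-0.303  0.104  1.603  0.005  1.443  1.064] f [-0.2  0.5 -0.2] w 0.094
```

Request:
arm_command:
  plan:
    - [[3,1,20,-0.008,0.005,0.003,-1],[3,1,60,-0.008,0.005,0.003,-1],[3,1,100,-0.008,0.005,0.003,-1],[3,1,130,-0.008,0.005,0.003,-1],[3,1,148,-0.008,0.005,0.003,-1],[3,1,157,-0.008,0.005,0.003,-1],[3,1,159,-0.008,0.005,0.003,-1],[3,1,159,-0.008,0.005,0.003,-1],[3,1,159,-0.008,0.005,0.003,-1]]

```text
time_s: 16.45
ee_pos: [0.4712, -0.1077, 0.0897]
eef_rot: [3.138, -0.004, 0.197]
force: [-0.9, -0.4, 0.5]
grip_width: 0.0938
grip_force: 0.0
```

```bash
python3 -c "
from h import *
go([.4708,-.1073,.086],[np.pi,0,.2])"
```

```text
16.45 shift [-0.4 -0.5  3.6] turn [ 0.003 -0.004 -0.003] q [-3.000e-01  2.490e-01  1.811e+00 -1.000e-03  1.077e+00  1.075e+00] f [-0.9 -0.4  0.5] w 0.0938
```

Request:
arm_command:
  plan:
    - [[0,0,3,0.003,-0.004,-0.003,-1],[0,0,3,0.003,-0.004,-0.003,0],[0,0,3,0.003,-0.004,-0.003,0.3],[0,0,3,0.003,-0.004,-0.003,0.6],[0,0,3,0.003,-0.004,-0.003,1],[0,0,3,0.003,-0.004,-0.003,1],[0,0,3,0.003,-0.004,-0.003,1],[0,0,3,0.003,-0.004,-0.003,1],[0,0,3,0.003,-0.004,-0.003,1],[0,0,3,0.003,-0.004,-0.003,1]]
  squeeze: 30

```text
time_s: 17.45
ee_pos: [0.4709, -0.1075, 0.0858]
eef_rot: [-3.141, 0.001, 0.2]
force: [-0.6, -0.5, -0.2]
grip_width: 0.0251
grip_force: 0.0
```

Request:
arm_command:
  plan:
    - [[0,0,-3,0,0,0,1],[0,0,-8,0,0,0,1],[0,0,-20,0,0,0,1],[0,0,-45,0,0,0,1],[0,0,-80,0,0,0,1],[0,0,-120,0,0,0,1],[0,0,-145,0,0,0,1],[0,0,-150,0,0,0,1],[0,0,-150,0,0,0,1]]

```text
time_s: 18.35
ee_pos: [0.4711, -0.1075, 0.2364]
eef_rot: [3.141, -0.0, 0.2]
force: [0.1, -0.8, -0.5]
grip_width: 0.0006
grip_force: 0.0
```

```bash
python3 - <<'E'
from h import *
o=ctrl.get_obs();print(o['qpos'].round(3),o['force'],o['moment'],o['grip_width'])
p,d,i=grab('side');q,d2,i2=grab('wrist'); W=cloud(d2,i2)
cv2.imwrite('pics/c5.png',np.hstack([cv2.resize(p[60:300,220:540],(400,300),interpolation=cv2.INTER_CUBIC),cv2.resize(q,(400,300))]))
go([.4421,.217,.25],[np.pi,0,.2])
H=W[...,2]
E
```

```text
[-0.3    0.109  1.618 -0.     1.414  1.071] [ 0.05270811 -0.77760128 -0.5247998 ] [ 0.01449084  0.03670599 -0.02439514] 0.0006267011335038102
18.45 shift [  36.4 -323.6  -15.1] turn [-0.001  0.003 -0.   ] q [-0.3    0.111  1.62  -0.     1.414  1.071] f [ 0.   0.2 -1.5] w 0.0006
```

View pics/c5.png

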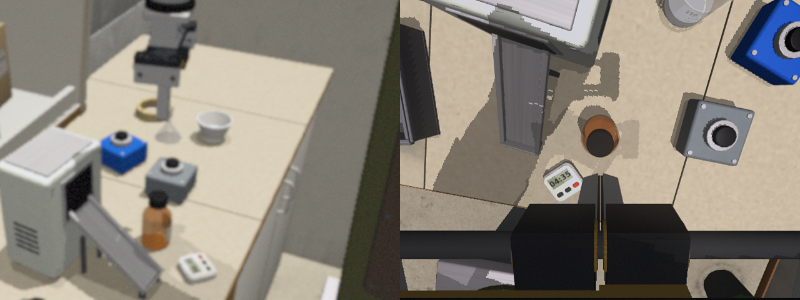

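```bash
python3 - <<'E'
from h import *
q,d,i=grab('wrist');W=cloud(d,i)
def fit(lo,hi,h,mask):
    k=((abs(W[...,0]-.47)<.08)&(abs(W[...,1]+.1)<.08)&mask&(W[...,2]>lo)&(W[...,2]<hi)).astype(np.uint8)
    c=max(cv2.findContours(k,0,2)[0],key=cv2.contourArea);(u,v),r=cv2.minEnclosingCircle(c)
    T=np.linalg.inv(np.array(i['world_to_cam'])); ray=T[:3,:3]@[(u-i['cx'])/i['fx'],(v-i['cy'])/i['fy'],1]; o=T[:3,3]
    print(u,v,r,(o+ray*(h-o[2])/ray[2]).round(4),'d mm',2*r/i['fx']*(o[2]-h)*1000)
fit(.106,.125,.110,q.max(-1)<70)
# finger tips as seen: near points in tool frame
o=ctrl.get_obs();Rt=R.from_euler('xyz',o['eef_rot']);T=((W.reshape(-1,3)-o['ee_pos'])@Rt.as_matrix()).reshape(480,640,3)*1000
k=(abs(T[...,1])<30)&(T[...,2]<12)&(T[...,2]>-70)&(abs(T[...,0])<60)
print(k.sum(),np.percentile(T[k],[1,25,50,75,99],axis=0).round(1).tolist())
for z in range(-65,10,10):
    m=k&(abs(T[...,2]-z)<5)
    if m.sum()>5: print(z,m.sum(),np.percentile(T[m][:,:2],[3,97],axis=0).round(1).tolist())
p,d,i=grab('top');W=cloud(d,i)
k=(abs(W[...,0]-.47)<.06)&(abs(W[...,1]+.1)<.06)&(p.max(-1)<70)&(W[...,2]>.09)&(W[...,2]<.13)
print(k.sum(),np.percentile(W[k],[3,50,97],axis=0).round(4) if k.sum() else '')
cv2.imwrite('pics/w5.png',q)
E
```

```text
320.0762023925781 229.8552703857422 21.95376205444336 [ 0.471  -0.1073  0.11  ] d mm 35.26374648534612
2323 [[-2.6, -11.6, -69.6], [9.6, -5.4, -62.1], [9.8, 0.7, -52.8], [10.0, 6.3, -41.3], [10.4, 12.5, -27.2]]
-65 718 [[8.2, -11.2], [10.3, 12.1]]
-55 601 [[8.2, -11.1], [10.3, 12.0]]
-45 483 [[8.3, -11.0], [10.3, 12.0]]
-35 399 [[-4.6, -10.6], [10.3, 11.4]]
-25 122 [[-3.4, -4.7], [10.1, 5.7]]
0
```

The bottle hasn't moved, so the fingers closed above the cap. The depth view and both body-grasp chords agree: the real finger ends sit about 25 mm behind the reported TCP. I'll open and regrasp the cap with the TCP at z≈0.064.

Request:
arm_command:
  plan:
    - [[0,0,0,0,0,0,-1],[0,0,0,0,0,0,-1],[0,0,0,0,0,0,-1],[0,0,0,0,0,0,-1],[0,0,0,0,0,0,-1],[0,0,0,0,0,0,-1],[0,0,0,0,0,0,-1],[0,0,0,0,0,0,-1]]

```text
time_s: 19.35
ee_pos: [0.471, -0.1075, 0.2358]
eef_rot: [-3.141, 0.001, 0.2]
force: [-0.2, 0.6, 0.3]
grip_width: 0.0612
grip_force: 0.0
```

Request:
arm_command:
  plan:
    - [[0,0,30,0,0,0,-1],[0,0,70,0,0,0,-1],[0,0,110,0,0,0,-1],[0,0,140,0,0,0,-1],[0,0,160,0,0,0,-1],[0,0,170,0,0,0,-1],[0,0,172,0,0,0,-1],[0,0,172,0,0,0,-1],[0,0,172,0,0,0,-1]]

```text
time_s: 20.25
ee_pos: [0.4714, -0.1077, 0.0649]
eef_rot: [3.141, -0.0, 0.2]
force: [0.0, -0.2, -0.6]
grip_width: 0.0939
grip_force: 0.0
```

Request:
arm_command:
  plan:
    - [[0,0,0,0,0,0,0],[0,0,0,0,0,0,0.3],[0,0,0,0,0,0,0.6],[0,0,0,0,0,0,1],[0,0,0,0,0,0,1],[0,0,0,0,0,0,1],[0,0,0,0,0,0,1],[0,0,0,0,0,0,1],[0,0,0,0,0,0,1],[0,0,0,0,0,0,1],[0,0,0,0,0,0,1]]
  squeeze: 30

```text
time_s: 21.35
ee_pos: [0.4708, -0.1075, 0.0638]
eef_rot: [-3.141, 0.001, 0.2]
force: [0.2, 0.8, -0.2]
grip_width: 0.0353
grip_force: 30.0
```

Now the opening is 35.3 mm at 30 N, so it has the cap. Lifting.

Request:
arm_command:
  plan:
    - [[0,0,-3,0,0,0,1],[0,0,-8,0,0,0,1],[0,0,-20,0,0,0,1],[0,0,-45,0,0,0,1],[0,0,-80,0,0,0,1],[0,0,-110,0,0,0,1],[0,0,-135,0,0,0,1],[0,0,-145,0,0,0,1],[0,0,-145,0,0,0,1]]

```text
time_s: 22.25
ee_pos: [0.4714, -0.1076, 0.21]
eef_rot: [3.141, -0.001, 0.2]
force: [0.3, -0.4, -3.0]
grip_width: 0.0354
grip_force: 30.0
```

```bash
python3 -c "
from h import *
go([.4421,.217,.21],[np.pi,0,.2])"
```

```text
22.25 shift [ 3.57e+01 -3.24e+02 -3.00e-01] turn [ 0.001 -0.001 -0.   ] q [-0.3    0.126  1.66  -0.     1.354  1.071] f [ 0.3 -0.4 -3. ] w 0.0354
```

Request:
arm_command:
  plan:
    - [[1,-8,0,0,0,0,1],[3,-25,0,0,0,0,1],[6,-55,0,0,0,0,1],[10,-92,0,0,0,0,1],[15,-132,0,0,0,0,1],[19,-172,0,0,0,0,1],[24,-212,0,0,0,0,1],[28,-252,0,0,0,0,1],[32,-285,0,0,0,0,1],[34,-308,0,0,0,0,1],[36,-320,0,0,0,0,1],[36,-324,0,0,0,0,1]]

```text
time_s: 23.45
ee_pos: [0.4415, 0.2179, 0.2078]
eef_rot: [3.141, 0.003, 0.201]
force: [0.5, 0.0, -2.5]
grip_width: 0.0353
grip_force: 30.0
```

```bash
python3 - <<'E'
from h import *
p,d,i=grab('wrist');W=cloud(d,i);H=W[...,2]
p2,d2,i2=grab('side')
go([.4421,.217,.21],[np.pi,0,.2])
cv2.imwrite('pics/c6.png',np.hstack([cv2.resize(p2[100:400,150:450],(400,400),interpolation=cv2.INTER_CUBIC),cv2.resize(p[:,80:560],(400,400))]))
# rim refit from wrist: points near rim height
m=(H>.066)&(H<.084)&(W[...,0]>.35)&(W[...,0]<.6)&(W[...,1]>.13)&(W[...,1]<.4)
print(m.sum(),np.percentile(W[m],[1,50,99],axis=0).round(3))
# divider top: in tote frame, lines x=0 and y=0; outer walls
yaw=.19;c=np.array([.4738,.2639]);q=W[m][:,:2]-c
X=(q@[np.cos(yaw),np.sin(yaw)])*1000;Y=(q@[-np.sin(yaw),np.cos(yaw)])*1000
print('hx',np.histogram(X,bins=np.arange(-100,101,5))[0].tolist());print('hy',np.histogram(Y,bins=np.arange(-100,101,5))[0].tolist())
for n,s in(('-y wall',abs(Y+82)<9),('ydiv',abs(Y)<9),('+xdiv',abs(X)<9),('-xwall',abs(X+82)<9)):
    if s.sum()>30: print(n,s.sum(),np.median(X[s]).round(1),np.median(Y[s]).round(1),np.polyfit(X[s],Y[s],1).round(3) if 'y' in n else np.polyfit(Y[s],X[s],1).round(3))
E
```

```text
23.55 shift [ 0.3 -0.  -1.8] turn [ 0.     0.002 -0.   ] q [0.382 0.15  1.638 0.    1.357 1.753] f [ 0.2 -0.2 -3. ] w 0.0354
11916 [[0.38  0.167 0.067]
 [0.513 0.282 0.074]
 [0.57  0.357 0.083]]
hx [0, 0, 138, 404, 425, 98, 109, 121, 133, 136, 132, 138, 138, 139, 134, 137, 144, 148, 141, 148, 153, 157, 342, 706, 557, 396, 418, 379, 391, 393, 418, 487, 658, 366, 178, 1294, 1381, 279, 0, 0]
hy [0, 0, 837, 1187, 281, 91, 143, 325, 303, 232, 215, 219, 201, 223, 229, 271, 349, 231, 85, 93, 84, 130, 426, 515, 403, 331, 306, 292, 266, 246, 209, 177, 152, 149, 490, 1478, 747, 0, 0, 0]
-y wall 2343 16.2 -83.5 [ 2.7000e-02 -8.3831e+01]
ydiv 338 80.3 0.6 [-0.05   4.084]
+xdiv 536 0.1 74.9 [0.002 0.101]
-xwall 1000 -80.4 44.9 [-9.000e-03 -8.051e+01]
```

View pics/c6.png

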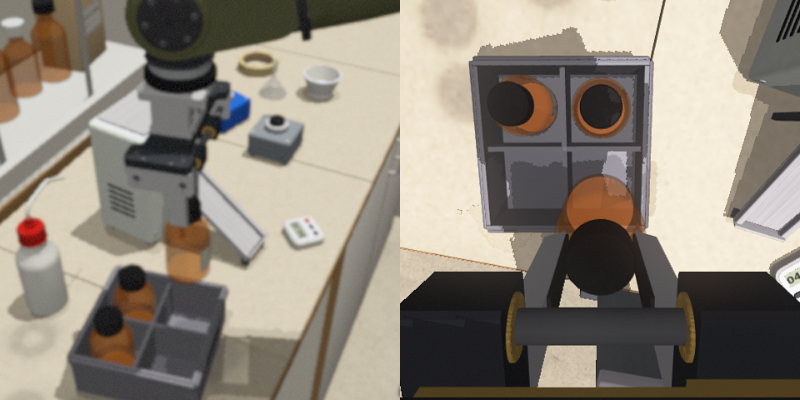

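The crops show the bottle hanging upright over the empty right place of the tote (left (187,248); right (600,215)), with both packed bottles standing. Lowering it now; contact should come at TCP z≈0.069.

Request:
arm_command:
  plan:
    - [[0,1,0,0,0.001,0,1],[0,1,15,0,0.001,0,1],[0,1,35,0,0.001,0,1],[0,1,60,0,0.001,0,1],[0,1,80,0,0.001,0,1],[0,1,100,0,0.001,0,1],[0,1,115,0,0.001,0,1],[0,1,125,0,0.001,0,1],[0,1,131,0,0.001,0,1],[0,1,134,0,0.001,0,1],[0,1,134,0,0.001,0,1],[0,1,134,0,0.001,0,1]]

```text
time_s: 24.75
ee_pos: [0.4424, 0.2163, 0.0754]
eef_rot: [-3.141, -0.001, 0.2]
force: [0.0, 0.1, -3.1]
grip_width: 0.0356
grip_force: 30.0
```

Request:
arm_command:
  plan:
    - [[0,0,1,0,0,0,1],[0,0,2,0,0,0,1],[0,0,3,0,0,0,1],[0,0,3,0,0,0,1]]

```text
time_s: 25.15
ee_pos: [0.442, 0.2162, 0.0717]
eef_rot: [-3.141, 0.0, 0.2]
force: [-0.4, 0.4, -2.6]
grip_width: 0.0353
grip_force: 30.0
```

Request:
arm_command:
  plan:
    - [[0,0,1,0,0,0,1],[0,0,2,0,0,0,1],[0,0,2,0,0,0,1]]

```text
time_s: 25.45
ee_pos: [0.442, 0.2162, 0.0697]
eef_rot: [-3.141, 0.0, 0.2]
force: [-0.1, -0.1, -2.9]
grip_width: 0.0353
grip_force: 30.0
```

Request:
arm_command:
  plan:
    - [[0,0,0.7,0,0,0,1],[0,0,0.7,0,0,0,1]]

```text
time_s: 25.65
ee_pos: [0.4421, 0.2162, 0.0691]
eef_rot: [-3.141, 0.0, 0.2]
force: [-0.1, 0.4, -2.6]
grip_width: 0.0357
grip_force: 30.0
```

Request:
arm_command:
  plan:
    - [[0,0,0.7,0,0,0,1],[0,0,0.7,0,0,0,1]]

```text
time_s: 25.85
ee_pos: [0.4423, 0.2163, 0.0687]
eef_rot: [-3.141, -0.0, 0.2]
force: [-0.5, -0.1, 1.6]
grip_width: 0.0358
grip_force: 30.0
```

Request:
arm_command:
  plan:
    - [[0,0,0.7,0,0,0,1],[0,0,0.7,0,0,0,1]]

```text
time_s: 26.05
ee_pos: [0.4426, 0.2165, 0.0687]
eef_rot: [-3.141, -0.001, 0.2]
force: [-2.1, 0.2, 9.9]
grip_width: 0.0354
grip_force: 30.0
```

Request:
arm_command:
  plan:
    - [[0,0,-0.8,0,0,0,1],[0,0,-0.8,0,0,0,0.1],[0,0,-0.8,0,0,0,0],[0,0,-0.8,0,0,0,-0.4],[0,0,-0.8,0,0,0,-0.4],[0,0,-0.8,0,0,0,-0.4],[0,0,-0.8,0,0,0,-0.4]]

```text
time_s: 26.75
ee_pos: [0.4421, 0.2162, 0.0685]
eef_rot: [-3.141, 0.0, 0.2]
force: [0.8, -0.0, 0.0]
grip_width: 0.0655
grip_force: 0.0
```

Request:
arm_command:
  plan:
    - [[0,0,-5,0,0,0,-0.4],[0,0,-15,0,0,0,-0.4],[0,0,-40,0,0,0,-0.4],[0,0,-80,0,0,0,-0.4],[0,0,-120,0,0,0,-0.4],[0,0,-140,0,0,0,-0.4],[0,0,-140,0,0,0,-0.4]]

```text
time_s: 27.45
ee_pos: [0.4432, 0.2166, 0.2122]
eef_rot: [-3.14, -0.006, 0.2]
force: [0.8, 0.4, 0.7]
grip_width: 0.066
grip_force: 0.0
```

```bash
python3 - <<'E'
from h import *
p,d,i=grab('wrist');W=cloud(d,i)
T=np.linalg.inv(np.array(i['world_to_cam']));o=T[:3,3]
k=((p.max(-1)<70)&(W[...,2]>.108)&(W[...,2]<.125)&(W[...,0]<.6)&(W[...,0]>.4)&(W[...,1]>.15)&(W[...,1]<.36)).astype(np.uint8)
for c in cv2.findContours(k,0,2)[0]:
    if cv2.contourArea(c)<200: continue
    (u,v),r=cv2.minEnclosingCircle(c); ray=T[:3,:3]@[(u-i['cx'])/i['fx'],(v-i['cy'])/i['fy'],1]
    m=np.zeros_like(k);cv2.drawContours(m,[c],-1,1,-1)
    print((u,v,r),(o+ray*(.115-o[2])/ray[2]).round(4),'z',np.nanmedian(W[...,2][m>0]).round(4))
go([.5095,-.282,.20],[np.pi,0,.2]); 
# refine button on top view
z=np.load('top0.npz');pp,WW=z['p'],z['W'];g=pp.max(-1)
kk=((g<60)).astype(np.uint8);kk[:222]=0;kk[252:]=0;kk[:,:435]=0;kk[:,466:]=0
c=max(cv2.findContours(kk,0,2)[0],key=cv2.contourArea);(u,v),r=cv2.minEnclosingCircle(c)
ii=cams.camera_info('top');T=np.linalg.inv(np.array(ii['world_to_cam']));o=T[:3,3];ray=T[:3,:3]@[(u-ii['cx'])/ii['fx'],(v-ii['cy'])/ii['fy'],1]
print('button',(u,v,r),(o+ray*(.075-o[2])/ray[2]).round(4),np.nanmedian(WW[...,2][kk>0]))
E
```

```text
(320.19232177734375, 239.65383911132812, 23.96165657043457) [0.4427 0.2164 0.115 ] z 0.1149
(318.5, 131.01922607421875, 26.024137496948242) [0.5201 0.2333 0.115 ] z 0.115
(210.9342041015625, 127.93421173095703, 27.11114501953125) [0.507  0.3085 0.115 ] z 0.115
27.5 shift [-33.1 501.8   9.4] turn [-0.001 -0.002 -0.   ] q [0.38  0.146 1.638 0.    1.355 1.751] f [-0.3  0.3 -0.5] w 0.066
button (450.0, 236.0, 6.082862854003906) [ 0.5094 -0.2829  0.075 ] 0.07493716966625885
```

All three caps measure at z=0.115, so the bottle stands in place_right. Now to the grey button, closing the fingers on the way.

Request:
arm_command:
  plan:
    - [[-3,40,0,0,0,0,1],[-6,90,0,0,0,0,1],[-9,140,0,0,0,0,1],[-12,190,0,0,0,0,1],[-16,240,0,0,0,0,1],[-19,290,0,0,0,0,1],[-22,340,0,0,0,0,1],[-26,390,0,0,0,0,1],[-29,440,0,0,0,0,1],[-32,480,0,0,0,0,1],[-33,502,0,0,0,0,1],[-33,502,0,0,0,0,1]]

```text
time_s: 28.7
ee_pos: [0.5085, -0.2845, 0.2062]
eef_rot: [-3.139, 0.003, 0.197]
force: [-0.6, -0.2, -0.1]
grip_width: 0.0005
grip_force: 0.0
```

```bash
python3 - <<'E'
from h import *
p,d,i=grab('wrist');W=cloud(d,i)
k=((p.max(-1)<75)&(abs(W[...,0]-.51)<.03)&(abs(W[...,1]+.282)<.03)&(W[...,2]>.065)&(W[...,2]<.09)).astype(np.uint8)
print(k.sum())
if k.sum():
    c=max(cv2.findContours(k,0,2)[0],key=cv2.contourArea);(u,v),r=cv2.minEnclosingCircle(c)
    T=np.linalg.inv(np.array(i['world_to_cam']));o=T[:3,3];ray=T[:3,:3]@[(u-i['cx'])/i['fx'],(v-i['cy'])/i['fy'],1]
    z=np.nanmedian(W[...,2][k>0]);print((u,v,r),(o+ray*(z-o[2])/ray[2]).round(4),'d',2*r/i['fx']*(o[2]-z))
go([.5095,-.282,.06],[np.pi,0,.2])
E
```

```text
1082
(321.16546630859375, 225.617431640625, 19.007762908935547) [ 0.5113 -0.2847  0.0753] d 0.031108081497014807
28.75 shift [  1.3  -0.3 146.6] turn [-0.002  0.002 -0.002] q [-0.571  0.355  1.385  0.     1.404  0.802] f [ 0.7 -0.3  1.4] w 0.0006
```

Request:
arm_command:
  plan:
    - [[2,0,40,0,0,0,1],[2,0,80,0,0,0,1],[2,0,110,0,0,0,1],[2,0,124,0,0,0,1],[2,0,128,0,0,0,1],[2,0,128,0,0,0,1]]

```text
time_s: 29.35
ee_pos: [0.5116, -0.2816, 0.0811]
eef_rot: [3.141, -0.0, 0.2]
force: [0.4, 0.9, 0.4]
grip_width: 0.0009
grip_force: 0.0
```

Request:
arm_command:
  plan:
    - [[0,0,4,0,0,0,1],[0,0,9,0,0,0,1],[0,0,13,0,0,0,1],[0,0,16,0,0,0,1],[0,0,18,0,0,0,1],[0,0,18,0,0,0,1]]

```text
time_s: 29.95
ee_pos: [0.5111, -0.2819, 0.0621]
eef_rot: [-3.141, 0.0, 0.199]
force: [0.7, 0.2, 0.5]
grip_width: 0.0003
grip_force: 0.0
```

Request:
arm_command:
  plan:
    - [[0,0,2,0,0,0,1],[0,0,4,0,0,0,1],[0,0,6,0,0,0,1],[0,0,6,0,0,0,1]]

```text
time_s: 30.35
ee_pos: [0.5111, -0.2819, 0.0561]
eef_rot: [-3.141, 0.001, 0.2]
force: [-0.0, -0.3, 0.1]
grip_width: 0.0003
grip_force: 0.0
```

Request:
arm_command:
  plan:
    - [[0,0,2,0,0,0,1],[0,0,4,0,0,0,1],[0,0,5,0,0,0,1],[0,0,5,0,0,0,1]]

```text
time_s: 30.75
ee_pos: [0.5111, -0.2819, 0.0512]
eef_rot: [-3.141, 0.0, 0.2]
force: [-0.0, -0.4, -0.2]
grip_width: 0.0005
grip_force: 0.0
```

Request:
arm_command:
  plan:
    - [[0,0,1,0,0,0,1],[0,0,3,0,0,0,1],[0,0,3,0,0,0,1]]

```text
time_s: 31.05
ee_pos: [0.5113, -0.282, 0.0484]
eef_rot: [-3.142, -0.0, 0.2]
force: [-1.1, 0.3, 2.1]
grip_width: 0.0004
grip_force: 1.4
```

Request:
arm_command:
  plan:
    - [[0,0,2,0,0,0,1],[0,0,4,0,0,0,1],[0,0,5,0,0,0,1],[0,0,5,0,0,0,1]]

```text
time_s: 31.45
ee_pos: [0.5113, -0.282, 0.0435]
eef_rot: [-3.142, -0.0, 0.2]
force: [-1.8, 0.5, 5.8]
grip_width: 0.0007
grip_force: 2.9
```

Request:
arm_command:
  plan:
    - [[0,0,1,0,0,0,1],[0,0,2,0,0,0,1],[0,0,2,0,0,0,1]]

```text
time_s: 31.75
ee_pos: [0.5115, -0.2821, 0.0432]
eef_rot: [3.141, -0.001, 0.2]
force: [-7.8, 5.3, 21.8]
grip_width: 0.0008
grip_force: 10.8
```

The stop was reached at 22 N, well over the 6 N that holds the button fully down. Retreating.

Request:
arm_command:
  plan:
    - [[0,0,-4,0,0,0,1],[0,0,-12,0,0,0,1],[0,0,-30,0,0,0,1],[0,0,-70,0,0,0,1],[0,0,-110,0,0,0,1],[0,0,-140,0,0,0,1],[0,0,-140,0,0,0,1],[0,0,-140,0,0,0,1]]

```text
time_s: 32.55
ee_pos: [0.5111, -0.2819, 0.1812]
eef_rot: [-3.141, 0.0, 0.2]
force: [-0.1, 0.8, -0.9]
grip_width: 0.0003
grip_force: 0.0
```

```bash
python3 - <<'E'
from h import *
o=ctrl.get_obs();print(o['time_s'],o['force'],o['ee_pos'])
p,d,i=grab('wrist');W=cloud(d,i)
k=(p.max(-1)<75)&(abs(W[...,0]-.51)<.014)&(abs(W[...,1]+.283)<.014)&(W[...,2]<.1);print('button z',np.nanmedian(W[...,2][k]))
p,d,i=grab('top');W=cloud(d,i);z=np.load('top0.npz')
v,u=np.mgrid[0:480,0:640]
for n,(a,b,c,e),h in(('caps',(165,255,195,300),.1),('timer',(325,370,275,315),.01),('beaker',(60,120,225,275),.05),('wash',(190,250,140,185),.05)):
    for w in(z['W'],W):
        m=(u>=a)&(u<=b)&(v>=c)&(v<=e)&(w[...,2]>h); print(n,m.sum(),np.nanmedian(w[m],0).round(4))
print(ctrl.hand_in())
E
```

```text
32.55 [-0.11560679  0.8342993  -0.90251978] [ 0.51113029 -0.28193321  0.18120779]
button z 0.07539812103756452
caps 484 [0.5127 0.2929 0.1148]
caps 710 [0.5053 0.2344 0.1146]
timer 644 [ 0.3694 -0.0608  0.0169]
timer 642 [ 0.3696 -0.0596  0.0171]
beaker 1252 [0.4602 0.5076 0.0966]
beaker 1250 [0.4608 0.5072 0.0955]
wash 1103 [0.6703 0.2352 0.1536]
wash 1103 [0.6703 0.2353 0.1538]
the job is handed in; nothing more can be done
None
```

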